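# Load the autosampler's sample rack under its head

### The job

Stand the orange-capped sample vial fully down in the empty front well of the blue rack. Then take the rack by its white handle and slide it along the bench, between the guide rails, under the autosampler's overhanging head until the spring catch has it and it sits home at its stop. Push gently, let nothing touch the head or its underside, leave the other things on the bench alone, and let go at the end.

Things in the scene. Friction and masses are not known exactly. Their poses are not given: they have to be found in the camera images.
- sampler: The autosampler, a beige bench instrument. Origin: on the bench at the mouth of its rack lane, on the lane's centre line; x points into the lane, y to the lane's left, z up. The main case (280 wide, 235 high) stands behind the lane from x = 220 mm on. The lane's floor is the bench itself. More than 20 N between rack and sampler is rough handling.
- mouth (a point): The lane's mouth (the sampler's origin and axes). Two aluminium guide rails, 16 mm high and 8 thick, have inner faces at y = +-23.5 mm from x = 0 inwards (left one to x = 118, right one to x = 205); ahead of the mouth they flare out, from x = -31 where they are about 70 mm apart.
- stop (a point): Usual place of the stop's face, sampler x = 195, y = 0, z = 13 mm; the rack's origin is at x = 103 when home there. The true stop, a rubber buffer hidden deep in the lane, is clamped up to 14 mm nearer or farther, together with the catch; that setting is not measured, only felt. The buffer is sprung, about 3.5 N per mm for 6 mm, then hard.
- head: The sampler's overhanging head, fixed to the case: a beige slab with a round dark cover, over the lane. Same origin and axes as the sampler. It spans x = 12 to 220 mm, y = +-100; underside 78 mm and slab top 130 mm above the bench, cover and knob up to 168. Nothing may touch it.
- rack: Blue sample rack, loose on the bench. Origin: centre of the block's underside; x lengthwise towards the nose that enters the lane first, z up. Block 184 long (x = +-92 mm), 44 wide, 34 high; V notches in both flanks at x = 48. Five square wells 28.5 wide, 8 mm floor, at x = -72 (front, empty), -36, 0, 36, 72. 0.25 to 0.42 kg empty.
- handle (a point): On the top edge of the rack's white handle, where there is most room to hold it: rack x = -175, y = 0, z = 38 mm. The handle is an upright fin 12 mm thick in y, 2 to 38 mm high, from the block (x = -92) back to x = -197. Axes as the rack's.
- well (a point): Centre of the floor of the empty front well: rack x = -72, y = 0, z = 8 mm. The well is open from here up to z = 34.
- nose (a point): Tip of the rack's nose: rack x = 92, y = 0, z = 17 mm.
- sample: The orange-capped glass sample vial standing on the bench: 24 mm diameter all the way up but for a chamfered foot (19 mm), 62 mm high, 40 g. Origin: centre of its bottom; z up.
- vial1: White-capped vial of the same size as the sample, loose in the rack's well at rack x = -36. Origin: centre of its bottom.
- vial2: White-capped vial of the same size as the sample, loose in the rack's well at rack x = 0. Origin: centre of its bottom.
- vial3: White-capped vial of the same size as the sample, loose in the rack's well at rack x = 36. Origin: centre of its bottom.
- vial4: White-capped vial of the same size as the sample, loose in the rack's well at rack x = 72. Origin: centre of its bottom.
- waste1: White plastic waste bottle, 84 mm diameter, 165 high, at the back of the bench. Origin: centre of its bottom. Leave alone.
- waste2: Its twin with a paper label. Origin: centre of its bottom. Leave alone.
- beaker: Glass beaker, 68 mm diameter, 85 high, near the keyboard. Origin: centre of its bottom. Leave alone.
- tipbox: Blue box of pipette tips with a pale lid, 85 x 120 x 63 mm, on the robot's right. Origin: centre of its underside. Leave alone.
- mouse: Black computer mouse, 100 x 58 x 31 mm, by the keyboard. Origin: centre of its underside. Leave alone.
- notch (a point): Middle of the V notch in the rack's left flank, rack x = 48, y = 22, z = 17 mm. The sampler's spring catch, a roller hidden in the lane beside the stop, drops in here when the rack is home. The nose meets the roller 49 to 39 mm short of home (pushing then takes roughly 5 to 12 N); it rides along the flank till about 5 mm short, then drops in. Let go, it holds the rack against the buffer.
There are look-alikes about, which are no part of the job. Leave any pink or purple look-alike of the sample alone.

How it is judged:
By the outcome, as a careful person would: the job done as asked, in the order asked, and still so for the second after the job is handed in, with the robot touching nothing.
It also fails if it takes over 54 s, if anything falls off the work surface, if the arm or the gripper's body presses on something with over 40 N, if the wrist force passes 120 N, or if a joint passes its speed limit or range.

### The arm

A 6-joint arm with a two-finger parallel gripper is mounted at the origin on the work surface. World frame = base frame: x ahead of the robot, y to its left, z up, the work surface at z = 0. Lengths are in m, angles in rad, forces in N, time in s.
With the tool pointing down it reaches from about 0.225 to 0.875 m from the base axis. Payload 3.4 kg.
Tool frame: the origin (TCP) lies at the very end of the fingers, on their centre line; the grasp point (between the pads) lies 19 mm behind it (manip.hold_point_z is the distance from the TCP to the grasp point, in m); z points along the fingers, x is the direction in which the jaws open and shut, and the axes are right-handed (so a half turn about z gives the same grasp; the last joint's range is limited). The gripper opens to 85 mm and grips with 20 to 120 N. Pads are 22 mm wide; open, the fingers measure 114 mm over their backs; the gripper's body (76 mm by 85 mm) begins 54 mm behind the grasp point. The pads swing forward as they close: fully open they stand 13 mm farther back than shut.
Start: joints at [-1.408, 0.276, 1.505, -0, 1.361, -0.121], TCP at [0.161, -0.552, 0.231] pointing down, gripper open.
Joint ranges: [-2.89, 2.89], [-0.75, 2.08], [0.22, 2.7], [-1.18, 4.32], [0.11, 2.71], [-2.7, 2.7]. Speed limits (rad/s): [2.57, 2.57, 3.14, 3.14, 3.14, 3.14].

### API

Orientations are given as a unit quaternion [w, x, y, z].
In Python, from rig import telemetry, cams, manip, finder gives the robot as it stands. The module is installed in compiled form; this text tells all that it offers.
- The arm moves only by the tool carry_out, never from a script. Its argument "rows" is a list that holds one entry, the list of rows, each a list of 5 numbers: the gripper's target within -1 to 1 (fully open at 1, half-way at 0, shut at -1), then the shift along the world's x, y, z in cm, then the turn about the world's z in rad. A call has 1 to 12 rows; each row shifts and turns the commanded pose from where the row before left it; what a row does not reach is not made up. A row lasts 1/10 s, in which the tool goes at most 50 mm and 8.59 degrees, less where a joint would pass 70% of its speed; a pose out of reach is approached as far as the arm can. A call with a gripper value outside its range is refused whole. The fingers move at their own pace and stop on an object; "force" is the grip in N (left out, the last holds). Time passes only in rows, so rows that do not move let the fingers close. It gives the time, the measured TCP pose, the force and the opening at its end, in the units of the state.
- telemetry.get_state(): the state, without advancing time (a new reading comes with each control period).
- cams.get_image(name): name is "scene" or "side" or "wrist"; returns a dict with "image" (480x640x3 uint8, red, green, blue), "camera_matrix" (3x3 intrinsics, pixels), "eye" and "attitude" of the camera in the world. Camera axes: x right, y down, z forward; pixel columns grow to the right and rows downward; lengths in m; the calibration is good to about 2 mm. A picture is of the moment at which its call begins. There is no depth.
- manip.sign_off(): hands the job in, once; it reports no verdict.
Trained networks look in a picture, given as the dict that the camera call returned (one of the last four; its "shot" number tells which), for a name from the list of things; names that differ only in an ending like _2 or _b are one class to them, and where a whole thing is asked for, a point or a joint stands for the part that bears it (a point fixed in the world has none). Each returns a list of dicts, best first, with "confidence" (0 to 1); they miss things now and then, are a little off and sometimes report something else, mostly with a low value. They report only what shows in the picture. A call takes as long as a camera call. They do not tell look-alikes from the thing itself.
- finder.boxes_of(picture, thing): "xy" ([column, row] in pixels, amid what is visible of it).
The state is a dict: "clock": time; "qpos": joint angles; "qd": joint speeds; "effort": joint torques, N m; "position": TCP position; "ee_rot": TCP orientation; "contact_force": force on the tool from outside, world axes, zero at the start; "moment": the same for the moment, N m; "width": finger opening in m.
Only numpy, scipy, OpenCV 4.12 (cv2) and the standard library are available. Lean on these libraries where they do the work, as an engineer would, in place of code of your own. Each camera call takes 0.05 s, during which the arm holds its last target.

## Working session

There is one attempt and no reset: what is moved stays moved. The work goes in short steps, Python scripts to look and compute and a tool call to move; the robot and the scene stay as the last step left them, time stands still between calls to the robot, and variables do not carry over. Pictures are saved under pics/ and viewed, and the job is handed in when it is done.

Besides the shell and the picture viewer there is one more tool, called after "Call:" as name([rows], argument=value, ...), one row to a line, values as JSON. carry_out: Moves the arm, as the interface text tells. Its arguments: {"type":"object","properties":{"rows":{"type":"array","items":{"type":"array","items":{"type":"array","items":{"type":"number"}}}},"force":{"type":"number"}},"required":["rows"]}

```bash
mkdir -p pics
cat > h.py <<'E'
import numpy as np, cv2
from rig import telemetry, cams, manip, finder
from scipy.spatial.transform import Rotation as R
def save(p,name): cv2.imwrite(f'pics/{name}.png',p['image'][:,:,::-1])
def Rm(p):
    a=np.array(p['attitude'],float)
    if a.shape==(3,3): return a
    return R.from_quat([a[1],a[2],a[3],a[0]]).as_matrix()
def onz(p,uv,z):
    d=Rm(p)@np.linalg.inv(p['camera_matrix'])@np.array([uv[0],uv[1],1.]); e=np.array(p['eye']); return e+d*(z-e[2])/d[2]
def proj(p,X):
    c=Rm(p).T@(np.array(X)-np.array(p['eye'])); u=np.array(p['camera_matrix'])@c; return u[:2]/u[2]
E
python3 - <<'E'
from h import *
for n in ['scene','side','wrist']:
    p=cams.get_image(n); save(p,n+'0'); print(n,np.round(p['eye'],3),np.round(p['attitude'],3).tolist(), np.round(p['camera_matrix'],0).tolist())
    for t in ['sample','rack','handle','well','nose','sampler','mouth','head']:
        print(t,[(np.round(b['xy'],1).tolist(),round(b['confidence'],2)) for b in finder.boxes_of(p,t)])
print(telemetry.get_state())
E
```

```text
scene [ 1.196 -0.737  0.796] [-0.4, 0.843, 0.321, -0.162] [[552.0, 0.0, 327.0], [0.0, 552.0, 242.0], [0.0, 0.0, 1.0]]
sample [([193.2, 318.3], 0.8), ([178.2, 348.8], 0.64), ([173.1, 298.0], 0.62), ([161.1, 332.7], 0.55)]
rack [([333.7, 255.3], 0.59)]
handle [([333.5, 253.2], 0.71), ([428.5, 168.8], 0.67), ([110.8, 286.3], 0.4)]
well [([331.7, 253.6], 0.79)]
nose [([331.3, 253.8], 0.73), ([338.0, 345.6], 0.51), ([390.7, 285.2], 0.45)]
sampler [([478.3, 134.6], 0.81)]
mouth [([476.5, 136.4], 0.57), ([330.3, 256.3], 0.26)]
head [([430.5, 168.0], 0.65)]
side [-0.022  0.805  0.733] [0.131, -0.259, 0.837, -0.464] [[459.0, 0.0, 322.0], [0.0, 459.0, 237.0], [0.0, 0.0, 1.0]]
sample [([400.2, 201.0], 0.71), ([405.1, 210.7], 0.65), ([386.2, 207.7], 0.62), ([382.7, 191.4], 0.56)]
rack [([314.9, 251.9], 0.77)]
handle [([310.7, 254.9], 0.75)]
well [([310.4, 254.9], 0.94)]
nose [([312.6, 255.4], 0.86)]
sampler [([120.2, 333.9], 0.76), ([300.5, 246.3], 0.54)]
mouth [([119.0, 334.2], 0.63)]
head [([231.7, 281.0], 0.94)]
wrist [ 0.233 -0.53   0.374] [0.12, 0.791, -0.593, -0.089] [[433.0, 0.0, 309.0], [0.0, 433.0, 234.0], [0.0, 0.0, 1.0]]
sample []
rack []
handle [([241.9, 15.0], 0.56)]
well []
nose []
sampler []
mouth []
head []
{'clock': 1.35, 'qpos': array([-1.40799354e+00,  2.75908862e-01,  1.50486037e+00, -8.03274574e-06,
        1.36067186e+00, -1.21015958e-01]), 'qd': array([-4.61069349e-04,  1.63732244e-03, -5.89348357e-04,  1.95484138e-03,
        2.75558706e-04,  1.59387903e-05]), 'effort': array([ 3.44796736e-04, -4.16658103e+01, -2.46091211e+01, -2.59202579e-04,
        3.70373409e-04,  1.76318405e-06]), 'position': array([ 0.16100723, -0.55206413,  0.23133878]), 'ee_rot': array([ 5.52889872e-05,  8.00007891e-01, -5.99989474e-01,  5.19740245e-05]), 'contact_force': array([ 1.51019154,  0.33044603, -0.04633011]), 'moment': array([ 0.00317153, -0.01358704, -0.01575559]), 'width': 0.08541996341040706}
```

View pics/scene0.png

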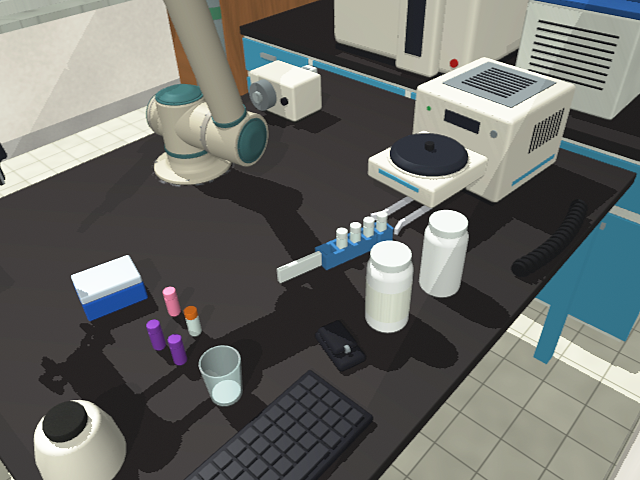

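View pics/side0.png

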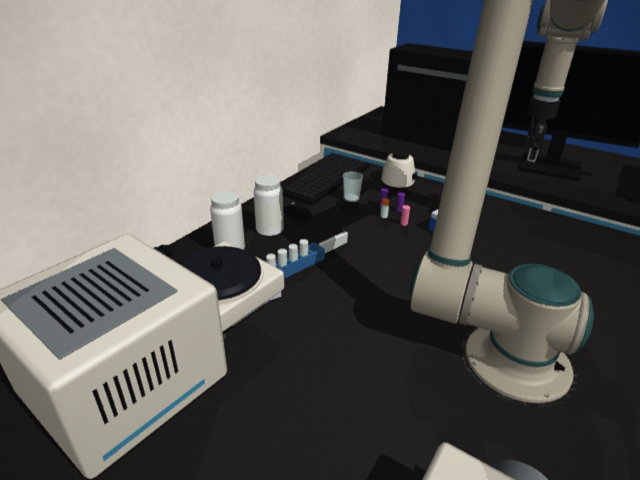

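View pics/wrist0.png

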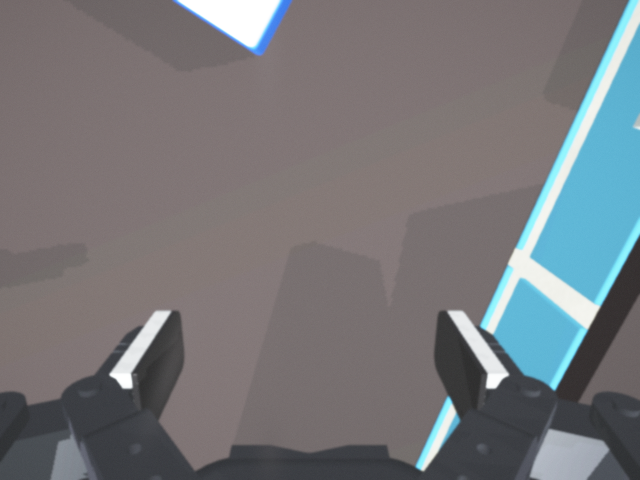

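Run:
```python
from h import *
p=cams.get_image('scene'); s=cams.get_image('side')
a=cv2.resize(p['image'][270:390,120:280],None,fx=4,fy=4,interpolation=cv2.INTER_CUBIC)
cv2.imwrite('pics/c1.png',a[:,:,::-1])
b=cv2.resize(p['image'][130:290,260:460],None,fx=4,fy=4,interpolation=cv2.INTER_CUBIC)
cv2.imwrite('pics/c2.png',b[:,:,::-1])
for n,uv in dict(orange=(193,318),pink=(172,298),pur1=(155,333),pur2=(177,349)).items(): print(n,onz(p,uv,.031))
for n,uv in dict(orange=(384.5,208)).items(): print(n,onz(s,uv,.031))
```

```text
orange [ 0.51081043 -0.37794636  0.031     ]
pink [ 0.43561985 -0.37227248  0.031     ]
pur1 [ 0.48839843 -0.44771077  0.031     ]
pur2 [ 0.55066619 -0.44355612  0.031     ]
orange [ 0.51549666 -0.38384125  0.031     ]
```

View pics/c1.png

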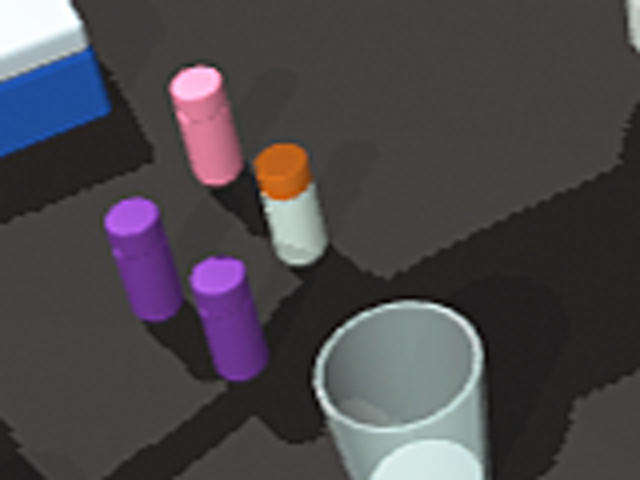

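View pics/c2.png

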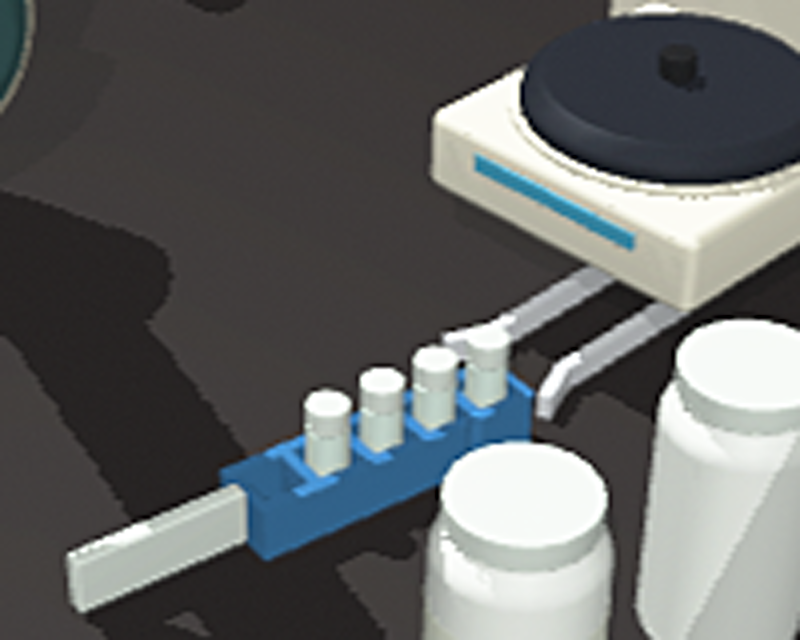

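The sample is the orange-capped vial at scene (193,318). The look-alikes are pink (172,298) and purple (155,333) and (177,349). The crop confirms only one has an orange cap.

Run:
```python
from h import *
p=cams.get_image('scene'); s=cams.get_image('side')
P=[onz(p,(260+u/4,130+v/4),.070)[:2] for u,v in [(328,400),(382,378),(436,356),(489,335)]]
P=np.array(P); print(P.round(4)); d=P[3]-P[0]; print(np.linalg.norm(d),np.arctan2(d[1],d[0]))
for n,uv,z in [('hend',(68,555),.038),('cornL',(222,477),.034),('cornR',(262,507),.034),('flareL',(447,340),.016),('flareR',(545,392),.016),('headL',(435,115),.130),('headR',(690,240),.13)]:
    print(n,onz(p,(260+uv[0]/4,130+uv[1]/4),z)[:2].round(4))
print('beaker top',onz(p,(221,362),.085)[:2])
b=s['image'][160:300,180:380]; cv2.imwrite('pics/c3.png',cv2.resize(b,None,fx=4,fy=4,interpolation=cv2.INTER_CUBIC)[:,:,::-1])
st=telemetry.get_state(); print(R.from_quat(np.roll(st['ee_rot'],-1)).as_matrix().round(2))
```

```text
[[ 0.5785 -0.0245]
 [ 0.5879  0.0095]
 [ 0.5975  0.0445]
 [ 0.6076  0.0792]]
0.10768224625830952 1.298009918942965
hend [ 0.5357 -0.1804]
cornL [ 0.5493 -0.0784]
cornR [ 0.5825 -0.0828]
flareL [0.5479 0.1194]
flareR [0.6227 0.1164]
headL [0.4968 0.1662]
headR [0.6848 0.152 ]
beaker top [ 0.67275283 -0.43313498]
[[ 0.28 -0.96  0.  ]
 [-0.96 -0.28 -0.  ]
 [ 0.   -0.   -1.  ]]
```

View pics/c3.png

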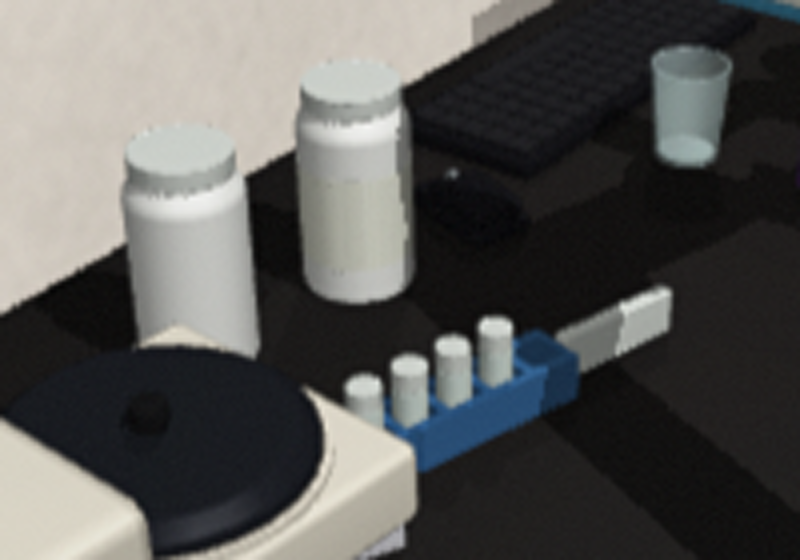

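Call:
carry_out([
  [[0,3.2,1,0,0.15],[0,3.2,1,0,0.15],[0,3.2,1,0,0.15],[0,3.2,1,0,0.15],[0,3.2,1,0,0.15],[0,3.2,1,0,0.15],[0,3.2,1,0,0.15],[0,3.2,1,0,0.15],[0,3.2,1,0,0.15],[0,3.2,1,0,0.15],[0,3.2,1,0,0.15],[0,3.2,1,0,0.15]],
])

```text
clock: 2.75
position: [0.5463, -0.4315, 0.2313]
ee_rot: [0.0, 0.966, 0.257, 0.0]
contact_force: [-0.6, -0.8, -0.3]
width: 0.0427
```

```bash
cat >> h.py <<'E'
def stt():
    st=telemetry.get_state(); M=R.from_quat(np.roll(st['ee_rot'],-1)).as_matrix()
    print('t',round(st['clock'],2),'tcp',st['position'].round(4),'jaw deg',round(np.degrees(np.arctan2(M[1,0],M[0,0])),2),'F',st['contact_force'].round(1),'w',round(st['width'],4),'q6',st['qpos'][5].round(2))
    return st
E
python3 - <<'E'
from h import *
stt(); p=cams.get_image('wrist'); save(p,'w1'); print([(np.round(b['xy'],1).tolist(),round(b['confidence'],2),onz(p,b['xy'],.05)[:2].round(4)) for b in finder.boxes_of(p,'sample')])
stt(); print(p['eye'])
E
```

```text
t 2.75 tcp [ 0.5463 -0.4315  0.2313] jaw deg 29.75 F [-0.6 -0.8 -0.3] w 0.0427 q6 -1.29
[([219.9, 67.6], 0.73, array([ 0.4442, -0.3772])), ([302.9, 126.7], 0.69, array([ 0.5145, -0.3834])), ([307.7, 218.6], 0.63, array([ 0.5519, -0.4419])), ([49.6, 59.1], 0.35, array([ 0.3388, -0.4311]))]
t 2.85 tcp [ 0.549  -0.4301  0.2305] jaw deg 29.72 F [-0.4  0.4  0.1] w 0.0427 q6 -1.28
[ 0.50831692 -0.36472666  0.3740574 ]
```

View pics/w1.png

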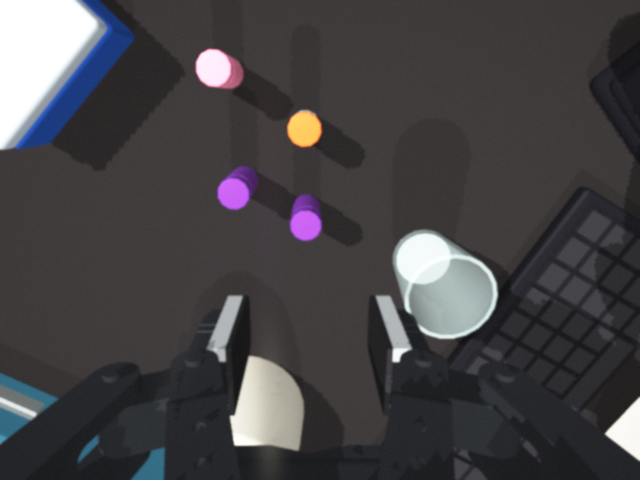

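The orange cap is at (305,129). The purple caps at (234,190) and (306,222), pink at (217,68), are clear of the planned jaw line.

Run:
```python
from h import *
p=cams.get_image('wrist'); im=p['image'].astype(int)
m=(im[...,0]>150)&(im[...,2]<130)&(im[...,1]>80)&(im[...,0]-im[...,2]>90)
n,l,s,c=cv2.connectedComponentsWithStats(m.astype(np.uint8)); 
for i in range(1,n):
    if s[i][4]>100: print(s[i],c[i],onz(p,c[i],.062)[:2].round(4))
stt()
```

```text
[282 112  35  35 978] [298.80470348 128.8404908 ] [ 0.5157 -0.3837]
t 2.9 tcp [ 0.5467 -0.431   0.2306] jaw deg 29.52 F [-0.9  0.4 -0.2] w 0.0427 q6 -1.28
```

Call:
carry_out([
  [[0,-1.45,2.4,0,0],[0,-1.45,2.4,0,0],[0,0,0,-4,0],[0,0,0,-4,0],[0,0,0,-4,0],[0,0,0,-3,0],[0,0,0,0,0],[0,0,0,0,0]],
])

```text
clock: 3.7
position: [0.5154, -0.3847, 0.0818]
ee_rot: [-0.0, 0.967, 0.253, -0.0]
contact_force: [0.9, 0.0, 0.3]
width: 0.0425
```

Run:
```python
from h import *
stt(); p=cams.get_image('wrist'); save(p,'w2')
```

```text
t 3.7 tcp [ 0.5154 -0.3847  0.0818] jaw deg 29.31 F [0.9 0.  0.3] w 0.0425 q6 -1.26
```

View pics/w2.png

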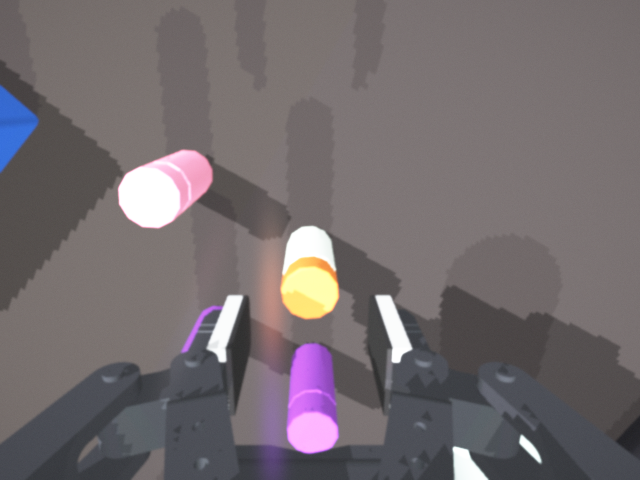

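Run:
```python
from h import *
p=cams.get_image('wrist'); print(onz(p,(310,291),.062), proj(p,[.5157,-.3837,.062]));stt()
```

```text
[ 0.51668025 -0.3840749   0.062     ] [308.37733451 289.21544866]
t 3.8 tcp [ 0.5168 -0.3855  0.0836] jaw deg 29.34 F [ 0.5 -0.1  0.1] w 0.0425 q6 -1.26
```

Call:
carry_out([
  [[0,0,0,-2.5,0],[0,0,0,-2.5,0],[0,0,0,0,0],[-1,0,0,0,0],[-1,0,0,0,0],[-1,0,0,0,0],[-1,0,0,0,0],[-1,0,0,0,0],[-1,0,0,0,0]],
], force=30)

```text
clock: 4.7
position: [0.5171, -0.3851, 0.0333]
ee_rot: [0.002, 0.967, 0.254, 0.001]
contact_force: [-0.3, 0.0, 6.3]
width: 0.0231
```

Call:
carry_out([
  [[-1,0,0,3,0],[-1,0,0,4,0],[-1,0,0,4,0],[-1,0,0,4,0],[-1,0.55,3.55,0,-0.098],[-1,0.55,3.55,0,-0.098],[-1,0.55,3.55,0,-0.098],[-1,0.55,3.55,0,-0.098],[-1,0.55,3.55,0,-0.098],[-1,0.55,3.55,0,-0.098],[-1,0.55,3.55,0,-0.098],[-1,0.55,3.55,0,-0.098]],
])

```text
clock: 5.9
position: [0.5599, -0.0985, 0.1817]
ee_rot: [0.0, 0.991, -0.137, 0.0]
contact_force: [0.6, -0.0, -0.7]
width: 0.0229
```

Call:
carry_out([
  [[-1,0,0,0,0],[-1,0,0,0,0]],
])

```text
clock: 6.1
position: [0.56, -0.0995, 0.1816]
ee_rot: [0.0, 0.991, -0.134, 0.0]
contact_force: [0.3, 0.3, -0.7]
width: 0.0232
```

Run:
```python
from h import *
stt(); p=cams.get_image('wrist'); save(p,'w3'); p=cams.get_image('scene'); save(p,'s3');stt()
```

```text
t 6.1 tcp [ 0.56   -0.0995  0.1816] jaw deg -15.36 F [ 0.3  0.3 -0.7] w 0.0232 q6 -0.03
t 6.2 tcp [ 0.56   -0.1009  0.1814] jaw deg -15.51 F [ 0.  -0.4 -0.9] w 0.0228 q6 -0.03
```

View pics/w3.png

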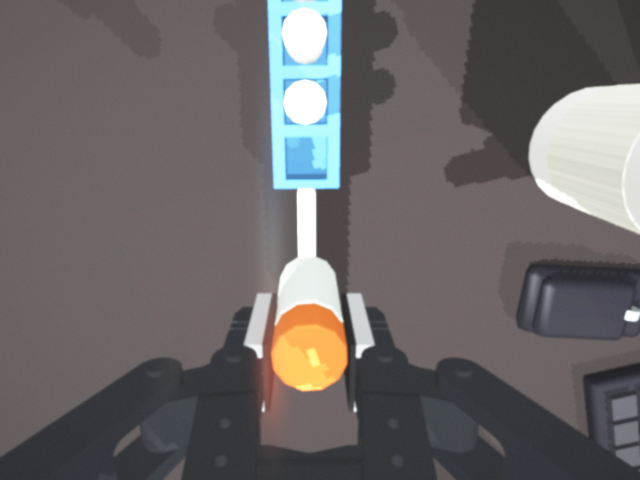

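View pics/s3.png

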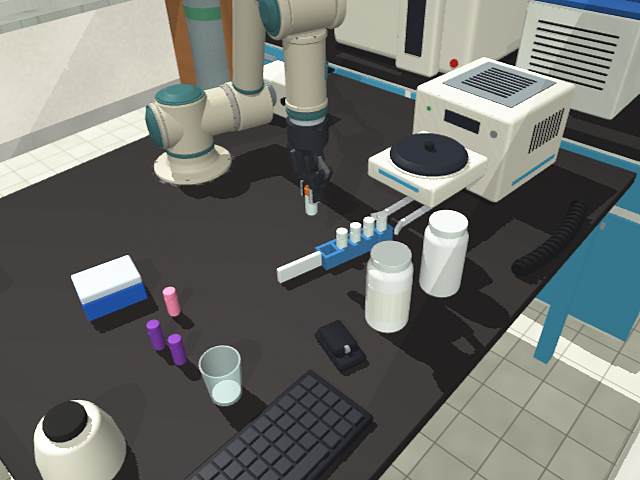

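Run:
```python
from h import *
a=cv2.imread('pics/w3.png')[0:260,220:400]; cv2.imwrite('pics/w3c.png',cv2.resize(a,None,fx=2.3*1,fy=2.3,interpolation=cv2.INTER_CUBIC))
a=cv2.imread('pics/w3.png')[100:230,250:370]; cv2.imwrite('pics/w3d.png',cv2.resize(a,None,fx=4,fy=4,interpolation=cv2.INTER_CUBIC))
```

```text
(no output)
```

View pics/w3d.png

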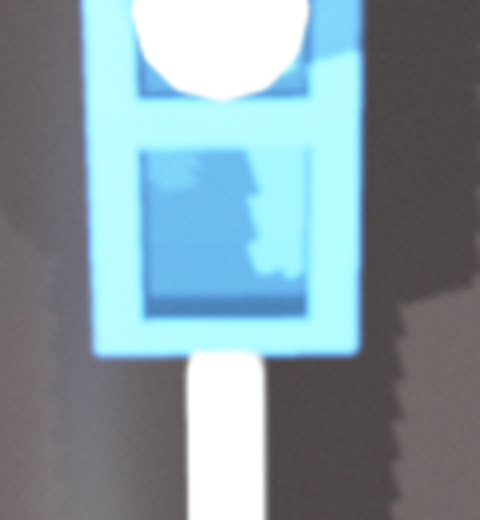

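View pics/w3c.png

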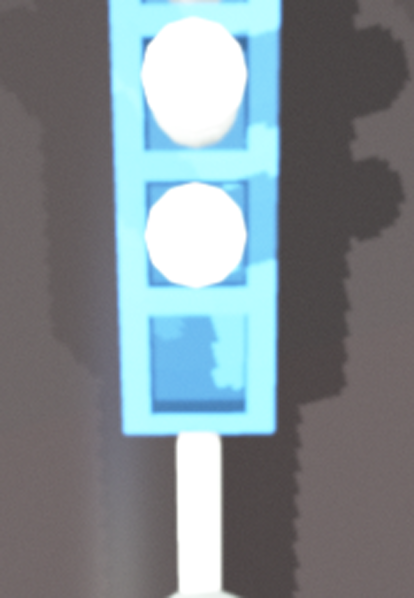

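Run:
```python
from h import *
p=cams.get_image('wrist')
f=lambda u,v,z:onz(p,(250+u/4,100+v/4),z)[:2]
print('well',f(225.5,233,.034)); L=f(93,355,.034);Rr=f(360,353,.034); d=Rr-L
print(L,Rr,np.linalg.norm(d),np.degrees(np.arctan2(d[1],d[0])))
L2=f(82,0,.034);d2=L2-L; R2=f(362,0,.034);print(np.degrees(np.arctan2(d2[1],d2[0])),np.degrees(np.arctan2(*(R2-Rr)[::-1])))
m=(L+Rr)/2; print('from edge',m+.020*np.array([np.cos(np.radians(74.5)),np.sin(np.radians(74.5))]))
# vials 1,2 tops z=.070
g=lambda u,v,z:onz(p,(220+u/2.3,v/2.3),z)[:2]
# vial in hand
for z in (.19,.21,.213): print('held cap',z,onz(p,(309.5,347),z)[:2])
b=onz(p,(309,272),.15)[:2];print('foot',b)
stt()
```

```text
well [ 0.56871262 -0.06268285]
[ 0.541452  -0.0765019] [ 0.58529693 -0.08833277] 0.045413074386957006 -15.10073401681815
74.83663077368057 75.39196122674723
from edge [ 0.56871924 -0.06314473]
held cap 0.19 [ 0.55790844 -0.10751936]
held cap 0.21 [ 0.5611748  -0.09548104]
held cap 0.213 [ 0.56166475 -0.09367529]
foot [ 0.56106728 -0.09580811]
t 6.25 tcp [ 0.5599 -0.1011  0.1814] jaw deg -15.56 F [-0.8 -0.2 -0.3] w 0.0231 q6 -0.03
```

Call:
carry_out([
  [[-1,0.45,1.85,0,0],[-1,0.42,1.85,0,0],[-1,0,0,0,0],[-1,0,0,-4,0],[-1,0,0,-3,0],[-1,0,0,-3,0],[-1,0,0,0,0],[-1,0,0,0,0]],
])

```text
clock: 7.05
position: [0.5687, -0.0642, 0.0814]
ee_rot: [0.0, 0.991, -0.136, -0.0]
contact_force: [-0.0, -0.8, -0.4]
width: 0.0226
```

Run:
```python
from h import *
stt(); p=cams.get_image('wrist'); save(p,'w4'); q=cams.get_image('scene'); s=cams.get_image('side')
a=cv2.resize(q['image'][190:290,270:400],None,fx=4,fy=4,interpolation=cv2.INTER_CUBIC)
b=cv2.resize(s['image'][190:290,240:370],None,fx=4,fy=4,interpolation=cv2.INTER_CUBIC)
cv2.imwrite('pics/m4.png',np.vstack([a,b])[:,:,::-1][:800])
cv2.imwrite('pics/m4a.png',a[:,:,::-1]);cv2.imwrite('pics/m4b.png',b[:,:,::-1])
```

```text
t 7.05 tcp [ 0.5687 -0.0642  0.0814] jaw deg -15.58 F [-0.  -0.8 -0.4] w 0.0226 q6 0.04
```

View pics/w4.png

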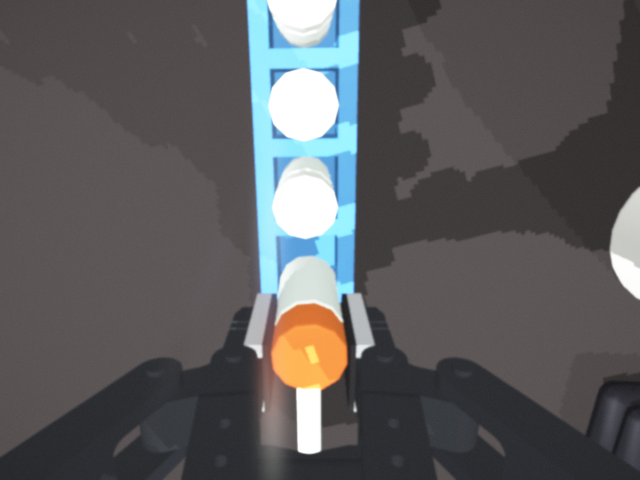

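View pics/m4a.png

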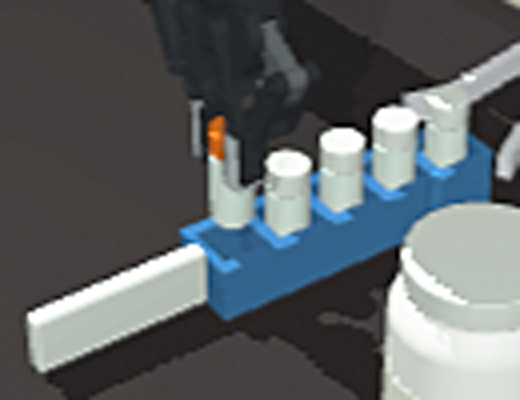

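View pics/m4b.png

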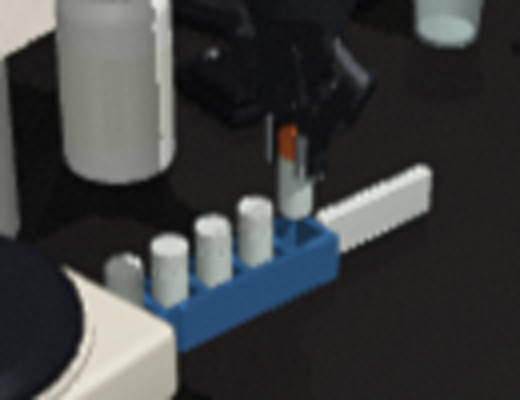

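Run:
```python
from h import *
p=cams.get_image('wrist'); q=cams.get_image('scene');stt()
print('proj well',proj(p,[.5687,-.063,.034]))
# rack edges in w4: left x at rows; print lateral centre at several rows
im=p['image'].astype(int)
for r in (60,150,240,290):
    row=im[r]; m=(row[:,2]>140)&(row[:,2]-row[:,0]>50); xs=np.where(m[200:400])[0]+200; print(r,xs.min(),xs.max(), onz(p,((xs.min()+xs.max())/2,r),.034)[:2].round(4))
for z in (.111,.113): print('cap',onz(p,(310,354),z)[:2])
print('scene bottom', onz(q,(270+232/4,190+219/4),.050)[:2], 'well rims', [onz(q,(270+u/4,190+v/4),.034)[:2].round(4).tolist() for u,v in [(182,233),(228,318)]])
```

```text
t 7.3 tcp [ 0.5698 -0.0635  0.083 ] jaw deg -15.54 F [ 0.2 -0.2 -0. ] w 0.0229 q6 0.04
proj well [305.60387689 266.98838076]
60 246 354 [0.5913 0.026 ]
150 251 353 [ 0.582  -0.0096]
240 255 350 [ 0.571  -0.0496]
290 258 350 [ 0.5647 -0.0743]
cap [ 0.57068863 -0.06137446]
cap [ 0.57101759 -0.06012948]
scene bottom [ 0.57276656 -0.0636378 ] well rims [[0.547, -0.0759], [0.6123, -0.1109]]
```

Run:
```python
from h import *
p=cams.get_image('wrist')
im=p['image'].astype(int)
for r in range(258,300,6): 
    row=im[r]; m=(abs(row[:,2]-row[:,0])<25)&(row[:,1]>140); xs=np.where(m[265:350])[0]+265; print(r,xs.min(),xs.max())
f=onz(p,(308.5,270),.05)[:2]; print(f, 'line x at y', .5913+(f[1]-.026)*.0266/.1003)
```

```text
258 298 315
264 288 326
270 284 331
276 281 333
282 280 334
288 279 335
294 279 336
[ 0.57092547 -0.05811864] line x at y 0.5689913687100422
```

Call:
carry_out([
  [[-1,-0.15,-0.1,0,0],[-1,0,0,-1,0],[-1,0,0,-1,0],[-1,0,0,-0.5,0],[-1,0,0,0,0]],
])

```text
clock: 7.85
position: [0.5662, -0.0637, 0.0548]
ee_rot: [-0.0, 0.991, -0.135, -0.001]
contact_force: [0.7, -0.5, 0.5]
width: 0.0231
```

Run:
```python
from h import *
stt(); q=cams.get_image('scene'); s=cams.get_image('side')
a=cv2.resize(q['image'][190:290,270:400],None,fx=4,fy=4,interpolation=cv2.INTER_CUBIC)
cv2.imwrite('pics/m5a.png',a[:,:,::-1])
```

```text
t 7.85 tcp [ 0.5662 -0.0637  0.0548] jaw deg -15.52 F [ 0.7 -0.5  0.5] w 0.0231 q6 0.04
```

View pics/m5a.png

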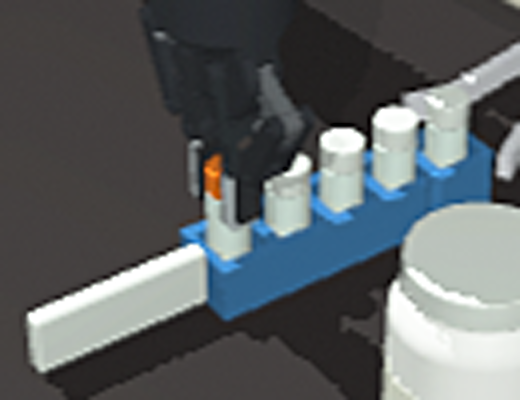

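Call:
carry_out([
  [[-1,0,0,-0.5,0],[-1,0,0,-0.5,0],[-1,0,0,-0.4,0],[-1,0,0,0,0]],
])

```text
clock: 8.35
position: [0.567, -0.064, 0.0418]
ee_rot: [-0.0, 0.991, -0.135, -0.0]
contact_force: [-0.1, 0.1, 0.3]
width: 0.023
```

Call:
carry_out([
  [[-1,0,0,-0.2,0],[-1,0,0,0,0],[0,0,0,0,0],[0,0,0,0,0],[0,0,0,0,0],[0,0,0,2,0],[0,0,0,4,0],[0,0,0,4,0],[0,0,0,4,0],[0,0,0,0,0]],
])

```text
clock: 9.35
position: [0.571, -0.0649, 0.1863]
ee_rot: [0.001, 0.991, -0.135, 0.006]
contact_force: [0.2, -0.1, -0.5]
width: 0.0425
```

Run:
```python
from h import *
stt(); p=cams.get_image('wrist'); save(p,'w6'); q=cams.get_image('scene'); 
a=cv2.resize(q['image'][130:290,260:460],None,fx=4,fy=4,interpolation=cv2.INTER_CUBIC)
cv2.imwrite('pics/m6a.png',a[:,:,::-1])
```

```text
t 9.35 tcp [ 0.571  -0.0649  0.1863] jaw deg -15.52 F [ 0.2 -0.1 -0.5] w 0.0425 q6 0.04
```

View pics/w6.png

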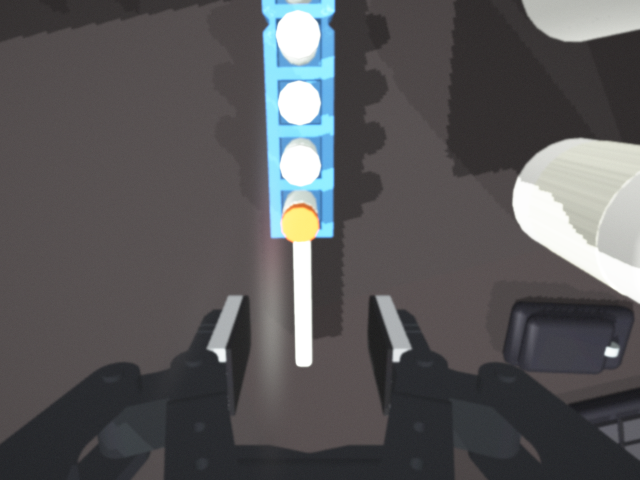

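View pics/m6a.png

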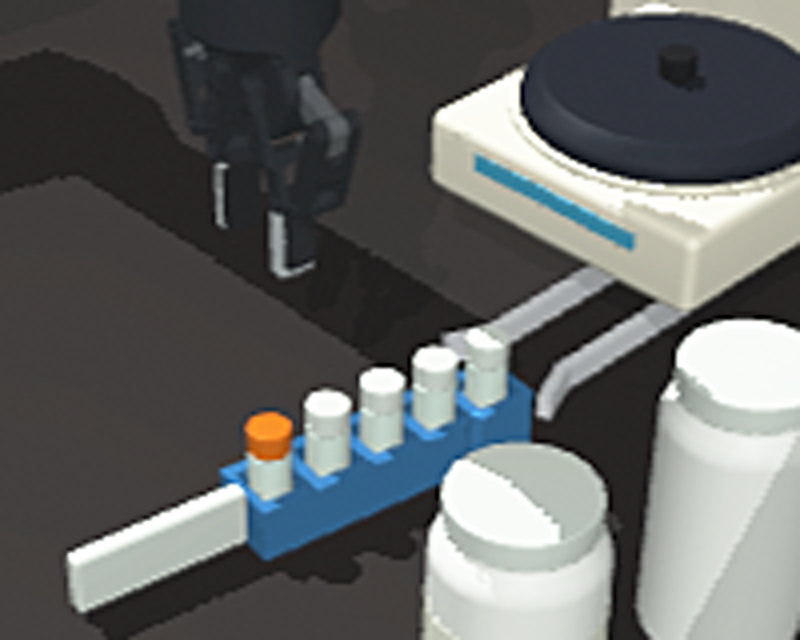

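Call:
carry_out([
  [[0,0,3.5,3.0,0],[0,0,3.5,3.0,0],[0,0,3,2.0,0],[0,0,0,0,0],[0,0,0,0,0]],
])

```text
clock: 9.95
position: [0.5664, 0.0362, 0.2586]
ee_rot: [0.001, 0.991, -0.134, -0.001]
contact_force: [-0.6, 0.5, -1.3]
width: 0.043
```

Run:
```python
from h import *
stt(); p=cams.get_image('wrist'); save(p,'w7')
import pickle; pickle.dump({k:p[k] for k in p},open('w7.pkl','wb'))
a=p['image']; print(a.shape)
```

```text
t 9.95 tcp [0.5664 0.0362 0.2586] jaw deg -15.44 F [-0.6  0.5 -1.3] w 0.043 q6 0.21
(480, 640, 3)
```

View pics/w7.png

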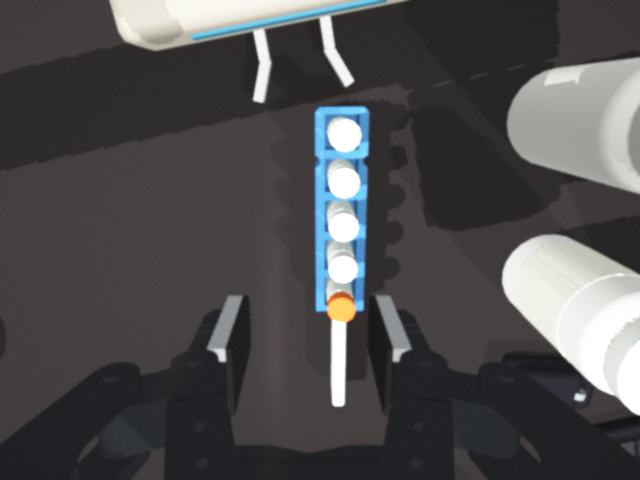

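Run:
```python
import cv2
a=cv2.imread('pics/w7.png')
cv2.imwrite('pics/w7a.png',cv2.resize(a[10:130,230:380],None,fx=5,fy=5,interpolation=cv2.INTER_CUBIC))
cv2.imwrite('pics/w7b.png',cv2.resize(a[0:70,100:420],None,fx=2.5,fy=2.5,interpolation=cv2.INTER_CUBIC))
```

```text
(no output)
```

View pics/w7a.png

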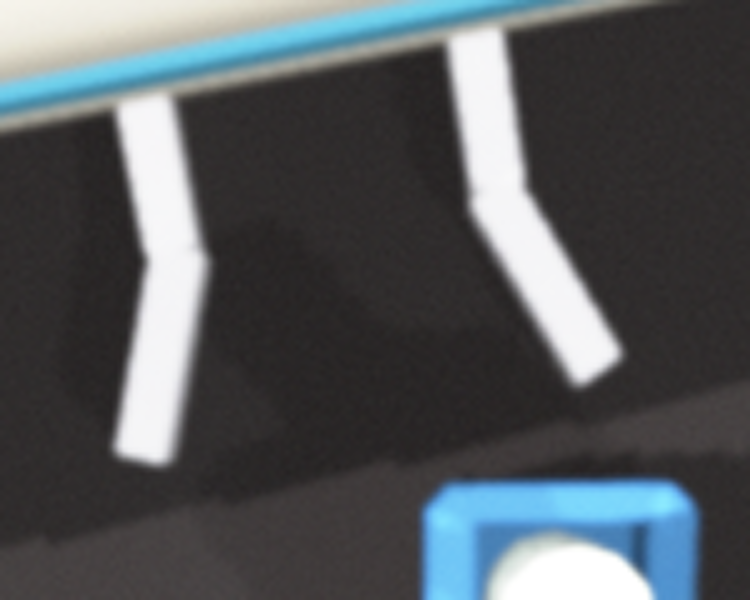

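View pics/w7b.png

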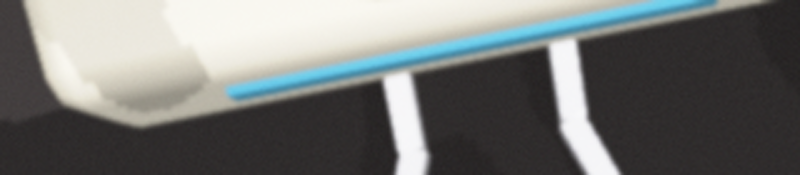

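```bash
cat > samp.py <<'E'
from h import *
import pickle
p=pickle.load(open('w7.pkl','rb'))
f=lambda u,v,z=.016:onz(p,(230+u/5,10+v/5),z)[:2]
L0,L1,R0,R1=f(209,258),f(175,95),f(470,200),f(447,42)
ang=lambda d:np.degrees(np.arctan2(d[1],d[0]))
print('L',L0,L1,ang(L1-L0),'R',R0,R1,ang(R1-R0),'gap',np.linalg.norm(R0-L0),'cross',ang(R0-L0)+90,'mouth',(L0+R0)/2)
print('flare ends',f(170,467),f(578,388), ang(f(578,388)-f(170,467))+90, (f(170,467)+f(578,388))/2)
g=lambda u,v,z:onz(p,(100+u/2.5,v/2.5),z)[:2]
a,b=g(145,127,.078),g(770,2,.078); print('head edge',a,b,ang(b-a)+90)
a,b=g(228,99,.09),g(715,6,.09); print('stripe',a,b,ang(b-a)+90,(a+b)/2)
# rack
h=lambda u,v,z:onz(p,(u,v),z)[:2]
print('caps',[h(u,v,.07).round(4) for u,v in [(344.5,135.5),(344,182),(343,228),(342,269.5),(341,307)]])
print('handle end',h(338.5,404,.038))
E
python3 samp.py
```

```text
L [0.56446677 0.14708526] [0.56631943 0.17219977] 85.78102614073643 R [0.60850985 0.14415447] [0.61097621 0.16796378] 84.0859249694049 gap 0.04414047799433625 cross 86.19294198391133 mouth [0.58648831 0.14561986]
flare ends [0.54839308 0.11705769] [0.618561   0.11092324] 85.00359664776629 [0.58347704 0.11399047]
head edge [0.49415597 0.16881273] [0.6670575  0.15320492] 84.8418950072447
stripe [0.52127365 0.16721076] [0.65019288 0.15448993] 84.36470329967293 [0.58573327 0.16085034]
caps [array([0.6051, 0.0781]), array([0.5962, 0.044 ]), array([0.5864, 0.0082]), array([ 0.5769, -0.0261]), array([ 0.5678, -0.059 ])]
handle end [ 0.53717562 -0.17901046]
```

Call:
carry_out([
  [[0,-0.56,-4.08,0,0],[0,-0.56,-4.08,0,0],[0,-0.56,-4.08,0,0],[0,-0.56,-4.08,0,0],[0,-0.56,-4.08,0,0],[0,0,0,-4.5,0],[0,0,0,-4.5,0],[0,0,0,-4.5,0],[0,0,0,-4.5,0],[0,0,0,0,0],[0,0,0,0,0]],
])

```text
clock: 11.1
position: [0.538, -0.1686, 0.0792]
ee_rot: [-0.0, 0.991, -0.136, -0.002]
contact_force: [0.6, 0.1, 0.7]
width: 0.043
```

Run:
```python
from h import *
stt(); p=cams.get_image('wrist'); save(p,'w8'); print(proj(p,[.539,-.168,.038]))
```

```text
t 11.1 tcp [ 0.538  -0.1686  0.0792] jaw deg -15.6 F [0.6 0.1 0.7] w 0.043 q6 -0.15
[311.63667443 272.75662587]
```

View pics/w8.png

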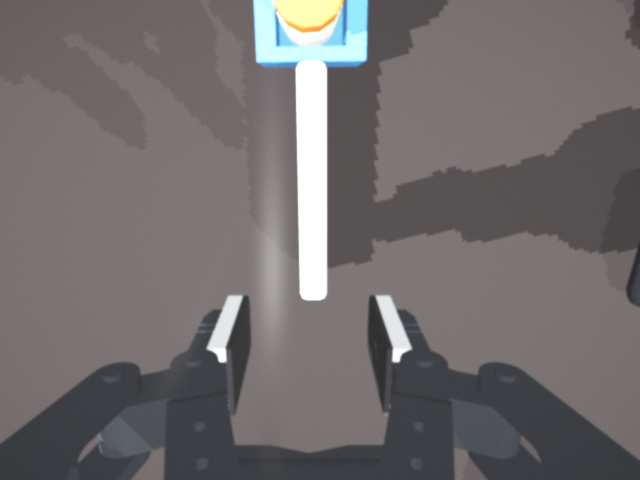

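Call:
carry_out([
  [[0,0,0,-3,0],[0,0,0,-3,0],[0,0,0,-0.6,0],[0,0,0,0,0],[-1,0,0,0,0],[-1,0,0,0,0],[-1,0,0,0,0],[-1,0,0,0,0],[-1,0,0,0,0],[-1,0,0,0,0]],
], force=80)

```text
clock: 12.15
position: [0.54, -0.1686, 0.0161]
ee_rot: [0.001, 0.991, -0.135, 0.001]
contact_force: [-0.4, -1.1, 6.0]
width: 0.01
```

Run:
```python
from h import *
stt(); p=cams.get_image('wrist'); save(p,'w9'); print(proj(p,[.539,-.168,.038]))
```

```text
t 12.15 tcp [ 0.54   -0.1686  0.0161] jaw deg -15.49 F [-0.4 -1.1  6. ] w 0.01 q6 -0.15
[306.89118431 349.88799313]
```

View pics/w9.png

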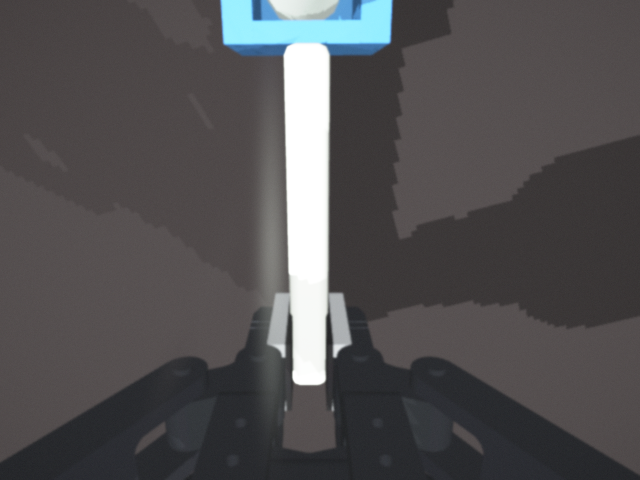

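Call:
carry_out([
  [[-1,0,0,0.1,0],[-1,0.34,-0.19,0,0.031],[-1,0.34,-0.19,0,0.031],[-1,0.34,-0.19,0,0.031],[-1,0.34,-0.19,0,0.031],[-1,0.34,-0.19,0,0.031],[-1,0.34,-0.19,0,0.031],[-1,0,0,0,0],[-1,0,0,0,0]],
])

```text
clock: 13.1
position: [0.5595, -0.1786, 0.0159]
ee_rot: [-0.001, 0.999, -0.043, 0.0]
contact_force: [-1.5, 4.1, 5.1]
width: 0.0102
```

Run:
```python
from h import *
import pickle
stt(); p=cams.get_image('wrist'); save(p,'w10'); q=cams.get_image('scene'); s=cams.get_image('side'); stt()
pickle.dump(q,open('s10.pkl','wb'))
a=cv2.resize(q['image'][130:290,260:460],None,fx=4,fy=4,interpolation=cv2.INTER_CUBIC)
cv2.imwrite('pics/m10a.png',a[:,:,::-1]); save(s,'side10')
```

```text
t 13.1 tcp [ 0.5595 -0.1786  0.0159] jaw deg -4.92 F [-1.5  4.1  5.1] w 0.0102 q6 -0.34
t 13.25 tcp [ 0.5595 -0.1786  0.0158] jaw deg -4.92 F [-0.2  4.4  5.5] w 0.01 q6 -0.34
```

View pics/m10a.png

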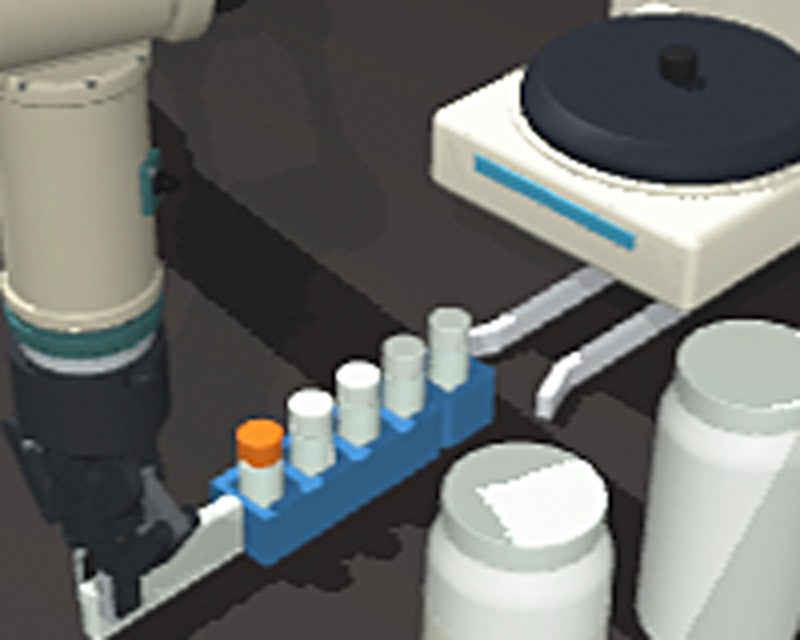

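View pics/w10.png

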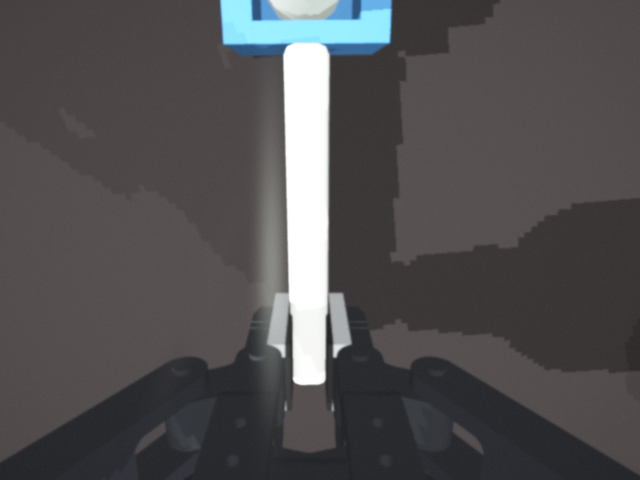

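View pics/side10.png

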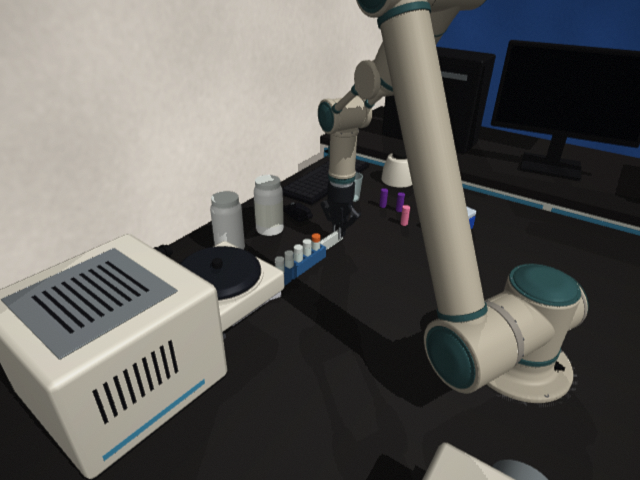

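Run:
```python
from h import *
import pickle
q=pickle.load(open('s10.pkl','rb'))
f=lambda u,v,z:onz(q,(260+u/4,130+v/4),z)[:2]
C=np.array([f(u,v,.07) for u,v in [(260,431),(311,402),(358,372),(404,346),(450,319)]]); print(C.round(4)); d=C[4]-C[0]; print(np.linalg.norm(d),np.degrees(np.arctan2(d[1],d[0])), C.mean(0))
e=np.array([np.cos(np.radians(85.2)),np.sin(np.radians(85.2))]); 
print('pred origin',np.array([.5597,-.1794])+.183*e)
print('bend L',f(515,320,.016),'bend R',f(568,356,.016))
c=cv2.resize(q['image'][190:240,365:445],None,fx=8,fy=8,interpolation=cv2.INTER_CUBIC); cv2.imwrite('pics/m10r.png',c[:,:,::-1])
```

```text
[[ 0.5689 -0.0684]
 [ 0.5728 -0.0319]
 [ 0.5745  0.0051]
 [ 0.5783  0.0402]
 [ 0.5815  0.077 ]]
0.14595273337269876 85.04600975400021 [0.5752128  0.00440983]
pred origin [0.57501305 0.00295819]
bend L [0.56622155 0.16234513] bend R [0.61204814 0.15353756]
```

View pics/m10r.png

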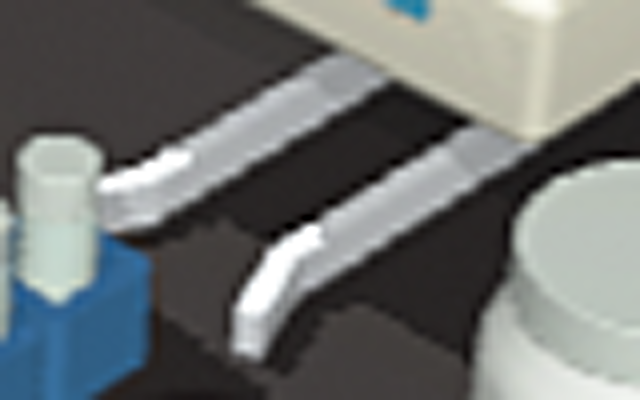

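Run:
```python
from h import *
import pickle
q=pickle.load(open('s10.pkl','rb'))
f=lambda u,v,z:onz(q,(365+u/8,190+v/8),z)[:2]
a=np.radians(85.2);e=np.array([np.cos(a),np.sin(a)]);n=np.array([-e[1],e[0]]);M=np.array([.587,.1465])
for nm,pts,z,off in [('Lin bottom',[(160,222),(385,88)],0,.0235),('Rout bottom',[(303,298),(530,150)],0,-.0315)]:
    P=[f(*x,z) for x in pts]; d=P[1]-P[0]; print(nm,np.degrees(np.arctan2(d[1],d[0])),[((p-M)@e*1000).round(1) for p in P],[((p-M)@n*1000-off*1000).round(1) for p in P])
```

```text
Lin bottom 84.35626252084163 [np.float64(0.8), np.float64(104.1)] [np.float64(-2.3), np.float64(-3.8)]
Rout bottom 85.52363306956296 [np.float64(2.9), np.float64(110.1)] [np.float64(-2.4), np.float64(-1.8)]
```

Call:
carry_out([
  [[-1,0.13,0.5,0.05,0],[-1,0.13,1,0,0],[-1,0.09,1,0,0],[-1,0.09,1,0,0],[-1,0.04,0.5,0,0],[-1,0,0,0,0]],
])

```text
clock: 13.85
position: [0.5654, -0.1391, 0.0164]
ee_rot: [0.0, 0.999, -0.042, 0.001]
contact_force: [0.6, -1.8, 5.2]
width: 0.0101
```

Run:
```python
from h import *
import pickle
stt(); q=cams.get_image('scene'); stt()
pickle.dump(q,open('s11.pkl','wb'))
c=cv2.resize(q['image'][170:270,320:440],None,fx=6,fy=6,interpolation=cv2.INTER_CUBIC); cv2.imwrite('pics/m11.png',c[:,:,::-1])
```

```text
t 13.85 tcp [ 0.5654 -0.1391  0.0164] jaw deg -4.84 F [ 0.6 -1.8  5.2] w 0.0101 q6 -0.28
t 13.9 tcp [ 0.5653 -0.1391  0.0163] jaw deg -4.87 F [ 0.2 -1.5  5.2] w 0.0103 q6 -0.28
```

View pics/m11.png

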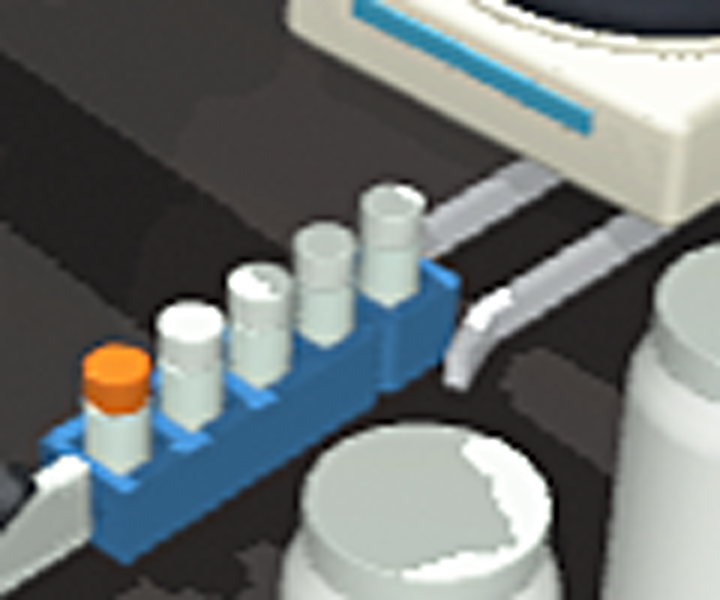

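Call:
carry_out([
  [[-1,0.04,0.5,0,0],[-1,0.04,0.5,0,0],[-1,0.04,0.5,0,0],[-1,0.04,0.5,0,0],[-1,0,0,0,0]],
])

```text
clock: 14.4
position: [0.5664, -0.1203, 0.0164]
ee_rot: [0.001, 0.999, -0.042, 0.001]
contact_force: [-1.2, -5.7, 6.9]
width: 0.0104
```

Call:
carry_out([
  [[-1,0.04,0.5,0,0],[-1,0.04,0.5,0,0],[-1,0,0,0,0]],
])

```text
clock: 14.7
position: [0.5671, -0.1103, 0.0164]
ee_rot: [0.001, 0.999, -0.042, 0.0]
contact_force: [-1.2, -4.6, 7.4]
width: 0.0105
```

Run:
```python
from h import *
import pickle
stt(); q=cams.get_image('scene'); s=cams.get_image('side'); stt()
pickle.dump(q,open('s12.pkl','wb'))
c=cv2.resize(q['image'][170:270,320:440],None,fx=6,fy=6,interpolation=cv2.INTER_CUBIC); cv2.imwrite('pics/m12.png',c[:,:,::-1])
```

```text
t 14.7 tcp [ 0.5671 -0.1103  0.0164] jaw deg -4.8 F [-1.2 -4.6  7.4] w 0.0105 q6 -0.23
t 14.8 tcp [ 0.5671 -0.1103  0.0164] jaw deg -4.81 F [-0.8 -3.8  6.3] w 0.0105 q6 -0.23
```

View pics/m12.png

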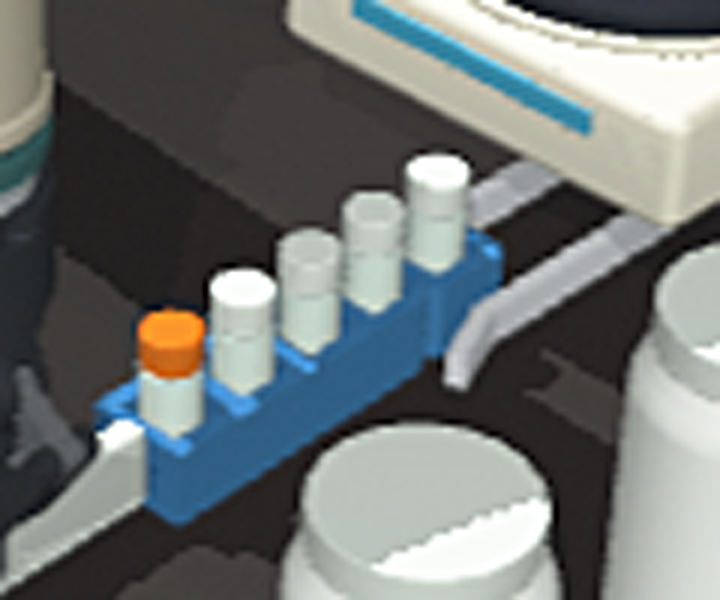

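Call:
carry_out([
  [[-1,0.07,0.8,0,0],[-1,0.07,0.8,0,0],[-1,0.07,0.8,0,0],[-1,0.07,0.8,0,0],[-1,0.07,0.8,0,0],[-1,0,0,0,0]],
])

```text
clock: 15.4
position: [0.5703, -0.0696, 0.0163]
ee_rot: [0.001, 0.999, -0.042, 0.0]
contact_force: [-1.1, -2.6, 7.4]
width: 0.0103
```

Run:
```python
from h import *
stt();print(telemetry.get_state()['moment'])
```

```text
t 15.4 tcp [ 0.5703 -0.0696  0.0163] jaw deg -4.79 F [-1.1 -2.6  7.4] w 0.0103 q6 -0.16
[-0.45081761  0.0746026   0.30521572]
```

Call:
carry_out([
  [[-1,0.08,0.8,0,0],[-1,0.07,0.8,0,0],[-1,0.07,0.8,0,0],[-1,0.07,0.8,0,0],[-1,0.07,0.8,0,0],[-1,0.07,0.8,0,0],[-1,0,0,0,0]],
])

```text
clock: 16.1
position: [0.574, -0.0215, 0.0162]
ee_rot: [0.0, 0.999, -0.042, -0.0]
contact_force: [-1.4, -3.1, 7.2]
width: 0.0104
```

Run:
```python
from h import *
stt();s=cams.get_image('side'); q=cams.get_image('scene'); save(q,'s14'); p=cams.get_image('wrist'); save(p,'w14')
c=cv2.resize(s['image'][140:300,180:380],None,fx=4,fy=4,interpolation=cv2.INTER_CUBIC); cv2.imwrite('pics/m14.png',c[:,:,::-1])
```

```text
t 16.1 tcp [ 0.574  -0.0215  0.0162] jaw deg -4.79 F [-1.4 -3.1  7.2] w 0.0104 q6 -0.07
```

View pics/m14.png

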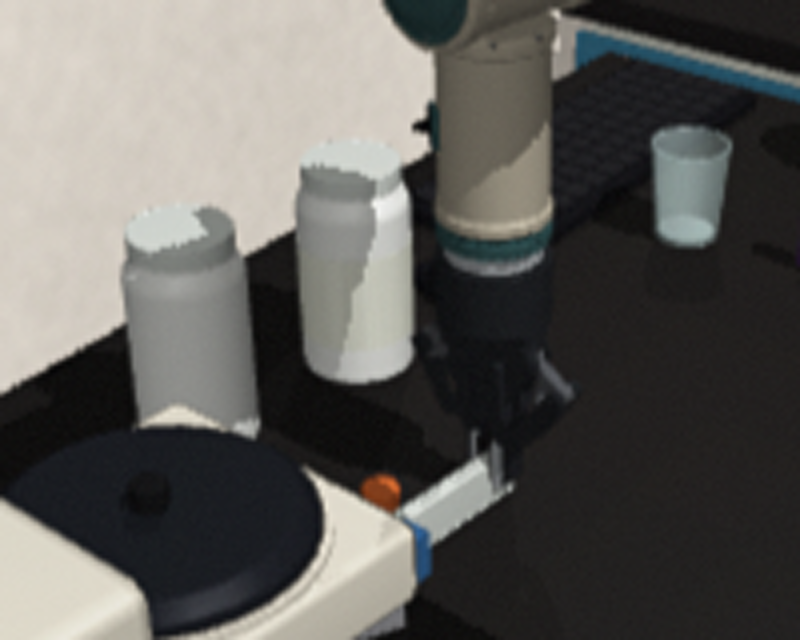

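View pics/s14.png

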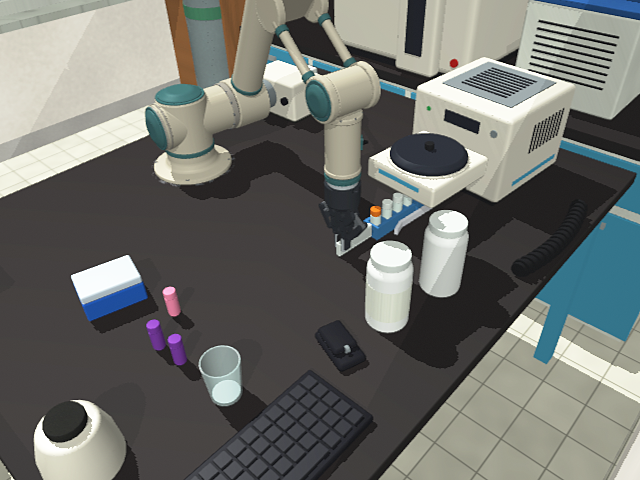

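View pics/w14.png

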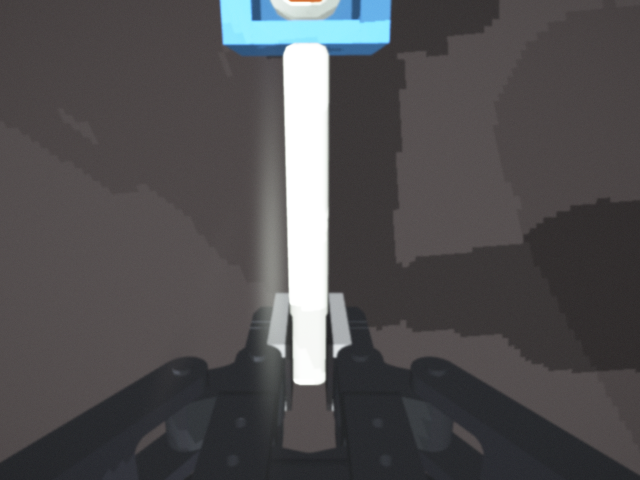

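Call:
carry_out([
  [[-1,0.04,0.5,0,0],[-1,0.05,0.5,0,0],[-1,0.04,0.5,0,0],[-1,0.04,0.5,0,0],[-1,0.03,0.3,0,0]],
])

```text
clock: 16.75
position: [0.5757, 0.0001, 0.0163]
ee_rot: [0.001, 0.999, -0.042, -0.001]
contact_force: [-1.9, -7.4, 7.6]
width: 0.0101
```

Call:
carry_out([
  [[-1,0.03,0.3,0,0],[-1,0.02,0.3,0,0]],
])

```text
clock: 16.95
position: [0.5761, 0.0058, 0.0162]
ee_rot: [0.002, 0.999, -0.042, -0.001]
contact_force: [-2.8, -7.6, 9.1]
width: 0.0103
```

Call:
carry_out([
  [[-1,0.03,0.3,0,0],[-1,0.02,0.2,0,0]],
])

```text
clock: 17.15
position: [0.5765, 0.0109, 0.0162]
ee_rot: [0.001, 0.999, -0.042, -0.001]
contact_force: [-2.6, -9.1, 9.4]
width: 0.0101
```

Call:
carry_out([
  [[-1,0.03,0.3,0,0],[-1,0.02,0.2,0,0]],
])

```text
clock: 17.35
position: [0.5769, 0.0158, 0.0162]
ee_rot: [0.002, 0.999, -0.042, -0.001]
contact_force: [-3.2, -8.1, 9.0]
width: 0.0106
```

Call:
carry_out([
  [[-1,0.01,0.2,0,0],[-1,0.01,0.2,0,0]],
])

```text
clock: 17.55
position: [0.5771, 0.0198, 0.0162]
ee_rot: [0.002, 0.999, -0.042, -0.001]
contact_force: [-3.1, -8.4, 9.1]
width: 0.0104
```

Call:
carry_out([
  [[-1,0.01,0.2,0,0],[-1,0.01,0.2,0,0]],
])

```text
clock: 17.75
position: [0.5774, 0.0238, 0.0162]
ee_rot: [0.002, 0.999, -0.042, -0.001]
contact_force: [-2.8, -7.8, 9.5]
width: 0.0101
```

Call:
carry_out([
  [[-1,0.01,0.2,0,0],[-1,0.01,0.2,0,0]],
])

```text
clock: 17.95
position: [0.5776, 0.0277, 0.0162]
ee_rot: [0.002, 0.999, -0.042, -0.001]
contact_force: [-2.5, -8.7, 8.8]
width: 0.0102
```

Call:
carry_out([
  [[-1,0.01,0.2,0,0],[-1,0.01,0.2,0,0]],
])

```text
clock: 18.15
position: [0.5778, 0.0316, 0.0162]
ee_rot: [0.002, 0.999, -0.042, -0.001]
contact_force: [-2.7, -11.0, 9.4]
width: 0.0101
```

Call:
carry_out([
  [[-1,0.01,0.2,0,0],[-1,0.01,0.2,0,0]],
])

```text
clock: 18.35
position: [0.5774, 0.0342, 0.0162]
ee_rot: [0.003, 0.999, -0.042, -0.002]
contact_force: [-3.8, -15.2, 10.3]
width: 0.0105
```

Call:
carry_out([
  [[-1,0.01,0.15,0,0],[-1,0.01,0.15,0,0]],
])

```text
clock: 18.55
position: [0.5774, 0.0366, 0.0162]
ee_rot: [0.003, 0.999, -0.042, -0.002]
contact_force: [-4.5, -15.3, 9.8]
width: 0.0101
```

Call:
carry_out([
  [[-1,0.01,0.15,0,0],[-1,0.01,0.15,0,0]],
])

```text
clock: 18.75
position: [0.5773, 0.04, 0.0162]
ee_rot: [0.003, 0.999, -0.043, -0.002]
contact_force: [-5.6, -12.7, 11.1]
width: 0.0105
```

Call:
carry_out([
  [[-1,0.01,0.15,0,0],[-1,0.01,0.15,0,0]],
])

```text
clock: 18.95
position: [0.5775, 0.0433, 0.0163]
ee_rot: [0.002, 0.999, -0.043, -0.002]
contact_force: [-4.0, -12.9, 11.5]
width: 0.0104
```

Call:
carry_out([
  [[-1,0.01,0.2,0,0],[-1,0.01,0.2,0,0],[-1,0.01,0.2,0,0],[-1,0.01,0.2,0,0]],
])

```text
clock: 19.35
position: [0.5782, 0.0515, 0.0162]
ee_rot: [0.002, 0.999, -0.043, -0.002]
contact_force: [-3.9, -11.6, 10.1]
width: 0.0104
```

Call:
carry_out([
  [[-1,0.01,0.2,0,0],[-1,0.01,0.2,0,0],[-1,0.01,0.2,0,0],[-1,0.01,0.2,0,0]],
])

```text
clock: 19.75
position: [0.5794, 0.0601, 0.0162]
ee_rot: [0.002, 0.999, -0.043, -0.001]
contact_force: [-2.7, -11.9, 9.5]
width: 0.0106
```

Call:
carry_out([
  [[-1,0.01,0.15,0,0],[-1,0.01,0.15,0,0],[-1,0.01,0.15,0,0]],
])

```text
clock: 20.05
position: [0.5798, 0.0646, 0.0162]
ee_rot: [0.002, 0.999, -0.043, -0.001]
contact_force: [-2.4, -10.9, 8.0]
width: 0.01
```

Call:
carry_out([
  [[-1,0.01,0.15,0,0],[-1,0.01,0.15,0,0]],
])

```text
clock: 20.25
position: [0.5801, 0.0676, 0.0162]
ee_rot: [0.002, 0.999, -0.043, -0.001]
contact_force: [-3.0, -10.1, 8.3]
width: 0.0104
```

Clearance check before the last stretch, then continue in 1 mm steps.

Run:
```python
from h import *
stt();s=cams.get_image('side'); q=cams.get_image('scene')
c=cv2.resize(s['image'][140:300,180:380],None,fx=3.9,fy=3.7,interpolation=cv2.INTER_CUBIC); cv2.imwrite('pics/m15.png',c[:,:,::-1])
c=cv2.resize(q['image'][100:260,290:490],None,fx=3.9,fy=3.7,interpolation=cv2.INTER_CUBIC); cv2.imwrite('pics/m15s.png',c[:,:,::-1])
```

```text
t 20.25 tcp [0.5801 0.0676 0.0162] jaw deg -4.91 F [ -3.  -10.1   8.3] w 0.0104 q6 0.09
```

View pics/m15.png

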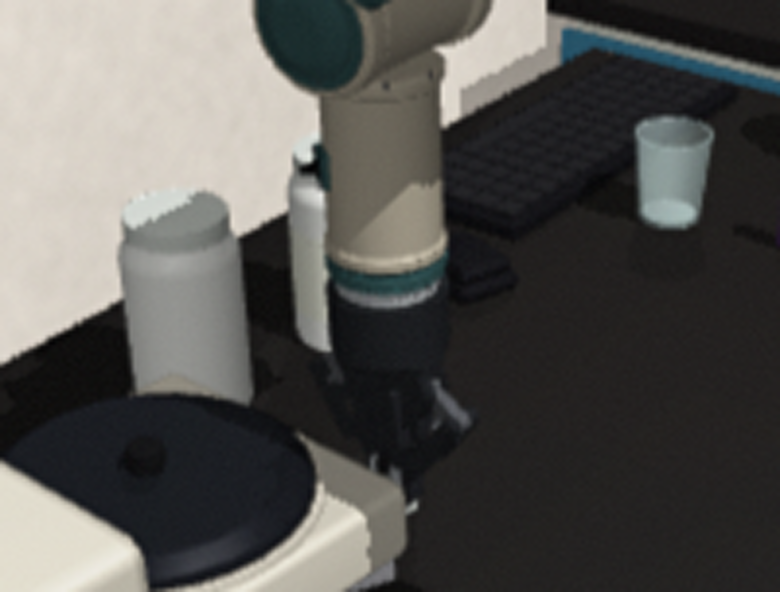

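View pics/m15s.png

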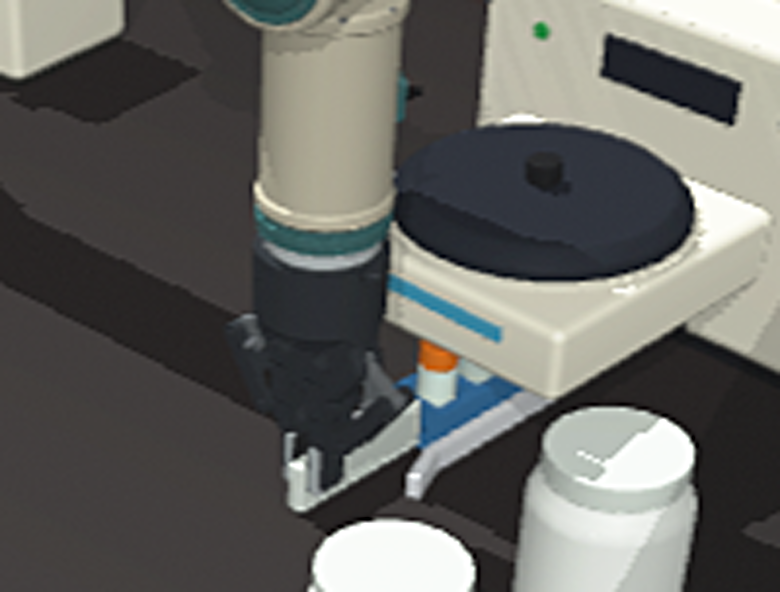

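Call:
carry_out([
  [[-1,0.01,0.1,0,0],[-1,0.01,0.1,0,0],[-1,0.01,0.1,0,0]],
])

```text
clock: 20.65
position: [0.5804, 0.0706, 0.0162]
ee_rot: [0.002, 0.999, -0.043, -0.001]
contact_force: [-2.4, -10.5, 8.8]
width: 0.0102
```

Call:
carry_out([
  [[-1,0.01,0.1,0,0],[-1,0.01,0.1,0,0]],
])

```text
clock: 20.85
position: [0.5806, 0.0726, 0.0162]
ee_rot: [0.002, 0.999, -0.043, -0.001]
contact_force: [-1.8, -10.6, 9.0]
width: 0.0105
```

Call:
carry_out([
  [[-1,0.01,0.1,0,0],[-1,0.01,0.1,0,0]],
])

```text
clock: 21.05
position: [0.5807, 0.0747, 0.0162]
ee_rot: [0.002, 0.999, -0.043, -0.001]
contact_force: [-1.9, -9.5, 8.8]
width: 0.0101
```

Call:
carry_out([
  [[-1,0.01,0.1,0,0],[-1,0.01,0.1,0,0]],
])

```text
clock: 21.25
position: [0.581, 0.0771, 0.0162]
ee_rot: [0.001, 0.999, -0.043, -0.001]
contact_force: [-1.6, -7.7, 9.0]
width: 0.0104
```

Call:
carry_out([
  [[-1,0.01,0.1,0,0]],
])

```text
clock: 21.35
position: [0.5811, 0.0784, 0.0162]
ee_rot: [0.001, 0.999, -0.043, -0.001]
contact_force: [-1.7, -7.5, 8.9]
width: 0.0101
```

Call:
carry_out([
  [[-1,0.01,0.1,0,0]],
])

```text
clock: 21.45
position: [0.5812, 0.0795, 0.0162]
ee_rot: [0.001, 0.999, -0.043, -0.001]
contact_force: [-0.9, -8.6, 8.9]
width: 0.0104
```

Call:
carry_out([
  [[-1,0.01,0.1,0,0]],
])

```text
clock: 21.55
position: [0.5813, 0.0797, 0.0162]
ee_rot: [0.002, 0.999, -0.043, -0.001]
contact_force: [-2.5, -13.0, 8.9]
width: 0.0099
```

Call:
carry_out([
  [[-1,0.01,0.1,0,0]],
])

```text
clock: 21.65
position: [0.5813, 0.0798, 0.0163]
ee_rot: [0.003, 0.999, -0.042, -0.001]
contact_force: [-2.2, -15.0, 9.9]
width: 0.01
```

Call:
carry_out([
  [[-1,0,0.1,0,0]],
])

```text
clock: 21.75
position: [0.5814, 0.0802, 0.0163]
ee_rot: [0.003, 0.999, -0.042, -0.001]
contact_force: [-1.5, -15.9, 10.2]
width: 0.0107
```

Call:
carry_out([
  [[-1,0,0,0,0],[-1,0,0,0,0]],
])

```text
clock: 21.95
position: [0.5814, 0.0803, 0.0163]
ee_rot: [0.003, 0.999, -0.042, -0.001]
contact_force: [-2.8, -14.0, 9.4]
width: 0.0102
```

Run:
```python
from h import *
st=stt();print(st['moment'].round(2)); p=cams.get_image('wrist'); save(p,'w16'); stt()
```

```text
t 21.95 tcp [0.5814 0.0803 0.0163] jaw deg -4.85 F [ -2.8 -14.    9.4] w 0.0102 q6 0.11
[-1.93  0.26 -0.33]
t 22.0 tcp [0.5813 0.0803 0.0163] jaw deg -4.85 F [ -2.6 -15.1   9.5] w 0.0105 q6 0.11
```

View pics/w16.png

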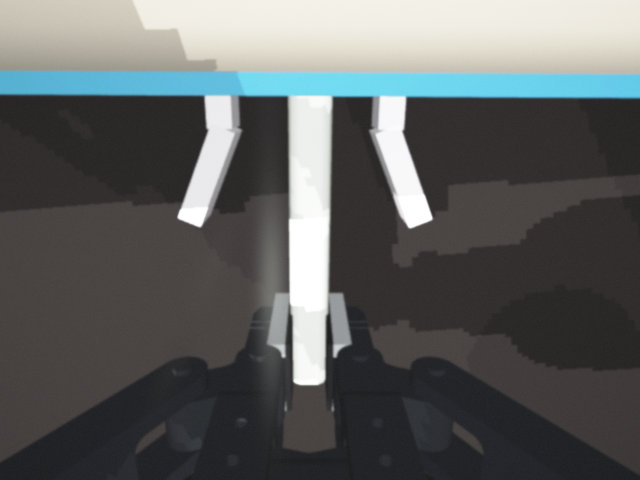

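Call:
carry_out([
  [[-1,0,0.1,0,0],[-1,0,0,0,0]],
])

```text
clock: 22.2
position: [0.5814, 0.0807, 0.0162]
ee_rot: [0.003, 0.999, -0.042, -0.001]
contact_force: [-1.7, -15.7, 9.1]
width: 0.0105
```

Call:
carry_out([
  [[-1,0,-0.15,0,0],[-1,0,-0.15,0,0],[-1,0,0,0,0]],
])

```text
clock: 22.5
position: [0.5814, 0.0807, 0.0162]
ee_rot: [0.001, 0.999, -0.043, -0.001]
contact_force: [-1.1, -5.3, 10.0]
width: 0.0103
```

Call:
carry_out([
  [[-1,0,-0.1,0,0],[-1,0,0,0,0]],
])

```text
clock: 22.7
position: [0.5814, 0.0807, 0.0162]
ee_rot: [-0.0, 0.999, -0.043, -0.001]
contact_force: [-1.5, -3.1, 8.4]
width: 0.0103
```

Call:
carry_out([
  [[-1,0,-0.1,0,0],[0,0,0,0,0],[0,0,0,0,0],[0,0,0,0,0],[0,0,0,0,0]],
])

```text
clock: 23.2
position: [0.5819, 0.0803, 0.0153]
ee_rot: [-0.0, 0.999, -0.042, -0.001]
contact_force: [-1.0, -0.6, -0.4]
width: 0.0426
```

Run:
```python
from h import *
st=stt(); p=cams.get_image('wrist'); save(p,'w17'); stt()
```

```text
t 23.2 tcp [0.5819 0.0803 0.0153] jaw deg -4.87 F [-1.  -0.6 -0.4] w 0.0426 q6 0.1
t 23.25 tcp [0.582  0.0802 0.0154] jaw deg -4.87 F [-0.2  0.1  0. ] w 0.0427 q6 0.1
```

View pics/w17.png

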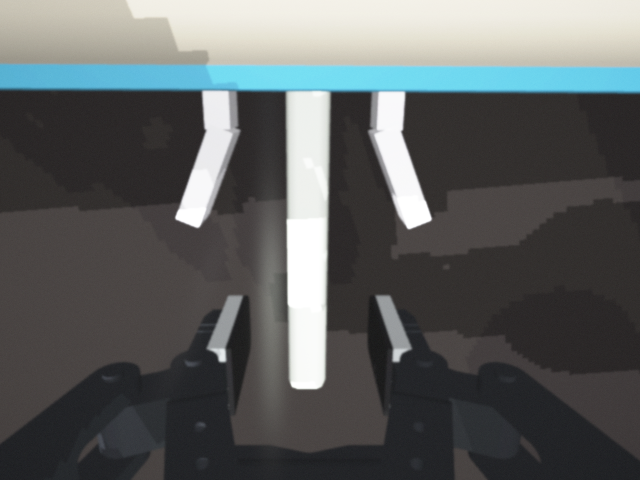

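Call:
carry_out([
  [[0,0,0,0,0],[0,0,-0.3,2,0],[0,-0.1,-1,3,0],[0,-0.1,-2,4,0],[0,-0.1,-2,4,0],[0,0,-2,4,0],[0,0,0,0,0],[0,0,0,0,0]],
])

```text
clock: 24.05
position: [0.5796, 0.0067, 0.1868]
ee_rot: [-0.0, 0.999, -0.043, 0.001]
contact_force: [0.4, -0.4, -0.4]
width: 0.0431
```

Run:
```python
from h import *
import pickle
st=stt(); p=cams.get_image('wrist'); save(p,'w18'); q=cams.get_image('scene'); save(q,'s18'); s=cams.get_image('side'); save(s,'side18')
pickle.dump((p,q,s),open('f18.pkl','wb'))
c=cv2.resize(q['image'][130:270,330:470],None,fx=4.2,fy=4.2,interpolation=cv2.INTER_CUBIC); cv2.imwrite('pics/m18s.png',c[:,:,::-1])
```

```text
t 24.05 tcp [0.5796 0.0067 0.1868] jaw deg -4.93 F [ 0.4 -0.4 -0.4] w 0.0431 q6 -0.02
```

View pics/w18.png

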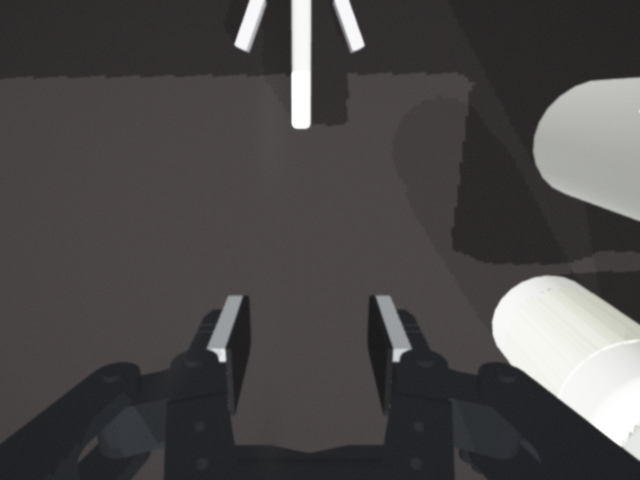

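View pics/m18s.png

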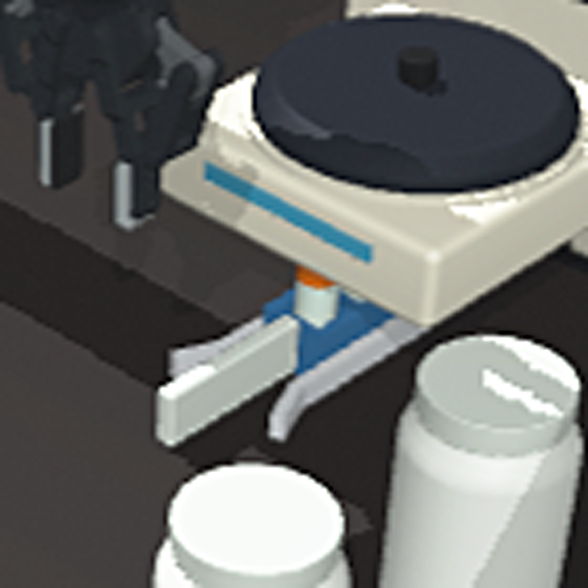

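View pics/s18.png

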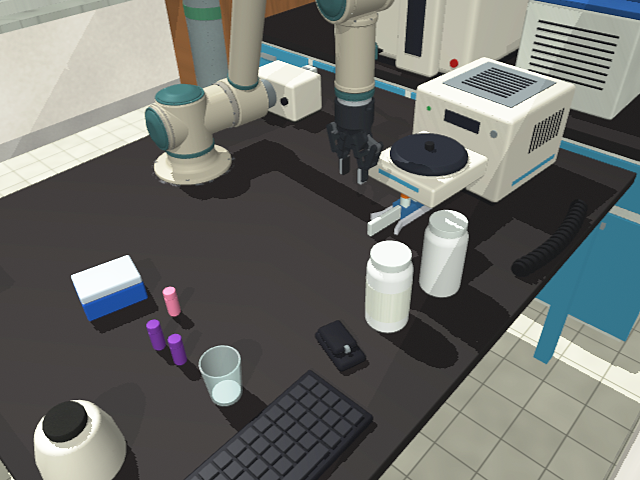

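Run:
```python
from h import *
import pickle
p,q,s=pickle.load(open('f18.pkl','rb'))
print('end wrist',onz(p,(301,127),.038)[:2],'flares',onz(p,(244,51),.016)[:2],onz(p,(357,50),.016)[:2])
print('end scene',onz(q,(330+173/4.2,130+399/4.2),.038)[:2])
```

```text
end wrist [0.57998981 0.06640131] flares [0.54601906 0.11780045] [0.62159143 0.11192637]
end scene [0.58927402 0.06427277]
```

Run:
```python
from h import *
stt(); print(manip.sign_off())
```

```text
t 24.2 tcp [0.578  0.0077 0.184 ] jaw deg -4.84 F [-0.5 -0.8  0.2] w 0.0428 q6 -0.02
the job is handed in; nothing more can be done
None
```

The job is handed in at 24.2 s. The orange-capped vial stands in the rack's front well, and the rack is at its stop under the head. I found no sign of failure, but the catch is hidden, so the latch is judged from the push forces alone.

- **Vial:** I lowered it to the well floor with almost no contact force. Afterwards its cap lined up with the other four.
- **Alignment:** I gripped the rack by its white handle, turned it about 10.7° into line with the lane and slid it in. The scene and wrist cameras disagreed by about 3 mm on where the lane's centre lies. I split the difference, and the rack entered with only a few newtons of side force.
- **Catch and stop:**
  - The roller was met about 46 mm before the rack stopped.
  - Push force dropped over the last 5 mm, as the roller fell into its notch.
  - The stop was then felt with the total push peaking near 16 N.
  - I did not do a tug test.
- **Release:** After I let go, the handle end measured within 1 mm of where it should be in the wrist view, so there was no spring-back. The scene camera puts it about 2 mm farther out and 9 mm to one side; I put that down to a rough pixel reading and did not re-check it.
- **Clearance:** The last pictures showed the gripper clear of the head, and no other object looked moved. At hand-in the arm was raised and touching nothing.

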